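# Re-arm the centrifuge that shows amber

### The job

The mini centrifuge with the amber lamp will not run again until its lid has been opened and shut. Press its lid down and let go so that it springs fully open, then press it down again so that it latches shut. Leave the lids of the two green-lamp centrifuges shut.

Things in the scene. Friction and masses are not known exactly. Their poses are not given: they have to be found in the camera images.
- spin_amber_spot (a point): Centre of the top of the round black press spot (36 mm across, 2 mm proud) on the grey lid of the amber-lamp centrifuge. It moves with the lid; shut, it is 119 mm above the bench. x points along the lid to the hinge (away from the robot, yawed up to 0.3 rad), z out of the lid's top. The lid, 125 x 150 x 12 mm, has its hinge line 85 mm beyond the spot and its near edge 40 mm before it.
- spin_amber_lid (a joint): Lid angle, rad: 0 latched, 0.60 sprung fully open, -0.06 at the stop. Push-push latch: push straight down on the spot to the stop, 5 mm lower (3 to 5 N, more is harmless), let go: a latched lid springs open within 1 s; an open one stays latched. The open lid still spans the place of the shut spot, 60 mm higher: pushing straight down there from 220 mm height shuts it, the tip sliding on the lid.
- spin_green1_lid (a joint): Lid angle of one green-lamp centrifuge, latched (0) at the start, same latch. All three centrifuges are alike but for the lamp: white and grey boxes fixed to the bench, 200 mm front to back, 160 mm wide, rim 105 mm high. The lamp is a bar 90 x 22 mm on the front deck, on the robot's side, 8 mm above the rim, 65 mm before the press spot.
- spin_green2_lid (a joint): Lid angle of the other green-lamp centrifuge, latched (0) at the start, same latch, growing as it opens.

How it is judged:
By the outcome, as a careful person would: the job done as asked, in the order asked, and still so for the second after the job is handed in, with the robot touching nothing.
It also fails if it takes over 37 s, if anything falls off the work surface, if the arm or the gripper's body presses on something with over 40 N, if the wrist force passes 120 N, or if a joint passes its speed limit or range.

### The arm

A 7-joint arm with a two-finger parallel gripper is mounted at the origin on the work surface. World frame = base frame: x ahead of the robot, y to its left, z up, the work surface at z = 0. Lengths are in mm, angles in rad, forces in N, time in s.
With the tool pointing down it reaches from about 350 to 900 mm from the base axis. Payload 8.1 kg.
Tool frame: the origin (TCP) lies at the very end of the fingers, on their centre line; the grasp point (between the pads) lies 19 mm behind it; z points along the fingers, y is the direction in which the jaws open and shut (so a half turn about z gives the same grasp; the last joint's range is limited). The gripper opens to 92 mm and grips with 3 to 60 N. Pads are 19 mm wide; open, the fingers measure 130 mm over their backs; the gripper's body (75 mm by 190 mm) begins 47 mm behind the grasp point.
Start: joints at [1.048, 0.434, 0.025, 1.573, -0.012, 1.134, -0.075], TCP at [254.715, -570.757, 199.242] pointing down, gripper open.
Joint ranges: [-2.62, 2.62], [-0.44, 2.09], [-1.27, 1.32], [0.08, 2.57], [-1.32, 4.46], [0.12, 2], [-2.74, 2.74]. Speed limits (rad/s): [2.22, 2.22, 3.01, 3.01, 3.14, 3.14, 3.14].

### API

Orientations are given as a 3x3 rotation matrix whose columns are the frame's x, y, z axes.
In Python, from cell import move_ptp, move_l, move_joints, set_gripper, sleep, ik, grab_frame, IKError, close_job, get_time_s, get_joint_pos, get_qd, get_tau, get_eef_pos, get_eef_rot, get_force, get_torque, get_opening gives the robot as it stands. Calls block until the motion is done:
- move_ptp(position, orientation): joint-space move of the TCP to a pose.
- move_l(position, rot=None, velocity=150, threshold=None): straight line of the TCP; rot=None keeps the orientation; velocity is the mean speed in mm/s. With threshold (N) it stops when the force on the tool has changed by that much, and returns True; else False.
- move_joints(angles): joint-space move.
- set_gripper(opening, newtons=None): finger opening in mm; newtons is the grip in N (None keeps the last); returns when the fingers have stopped.
- sleep(seconds).
- ik(position, orientation): joint angles nearest the present ones, or None.
- grab_frame(name): name is "scene" or "top" or "wrist"; returns a dict with "color" (480x640x3 uint8, red, green, blue), "fovy" (degrees; the focal length in pixels is half the picture's height over the tangent of half this angle, whatever the lens; pixels are square), "cx", "cy" (the principal point, pixels), "R" (3x3) and "t" (3): a world point X has camera coordinates R X + t. Camera axes: x right, y down, z forward; pixel columns grow to the right and rows downward; lengths in mm; the calibration is good to about 2 mm. A picture is of the moment at which its call begins. There is no depth.
A pose or a line that the arm cannot do raises IKError and nothing moves.
- close_job(): hands the job in, once; it reports no verdict.
Readings, each from a call of its own:
- get_time_s(): time.
- get_joint_pos(): joint angles.
- get_qd(): joint speeds.
- get_tau(): joint torques, N m.
- get_eef_pos(): TCP position.
- get_eef_rot(): TCP orientation.
- get_force(): force on the tool from outside, world axes, zero at the start.
- get_torque(): the same for the moment, N m.
- get_opening(): finger opening in mm.
Only numpy, scipy, OpenCV 4.12 (cv2) and the standard library are available. Lean on these libraries where they do the work, as an engineer would, in place of code of your own. Each camera call takes 0.05 s, during which the arm holds its last target.

## Working session

There is one attempt and no reset: what is moved stays moved. The work goes in short steps, each a Python script; the robot and the scene stay as the last script left them, time stands still between calls to the robot, and variables do not carry over. Pictures are saved under pics/ and viewed, and the job is handed in when it is done.

```bash
mkdir -p pics; ls; python3 - <<'E'
from cell import *
import cv2
for n in ("scene","top","wrist"):
    f=grab_frame(n); cv2.imwrite(f"pics/a_{n}.png",f["color"][:,:,::-1]); print(n,f["fovy"],f["cx"],f["cy"],f["R"],f["t"])
print(get_time_s(),get_eef_rot())
E
```

```text
pics
scene 56.89428756741715 317.68079876559307 244.72057783727485 [[ 0.38213231  0.92397251  0.01580191]
 [ 0.59840539 -0.23438306 -0.76614331]
 [-0.70419166  0.30222406 -0.64247547]] [-227.60925743 -231.84642806 1469.54276747]
top 46.947180682522266 312.2929863387346 234.00206232793437 [[ 4.72402212e-04 -9.99934352e-01 -1.14485563e-02]
 [-9.82284684e-01  1.68139016e-03 -1.87387228e-01]
 [ 1.87394176e-01  1.13342637e-02 -9.82219404e-01]] [   6.22613911  598.42699108 1292.65983578]
wrist 58.978146489651515 322.4051622036291 239.2142235926265 [[ 0.40786539 -0.91303945 -0.00218729]
 [-0.87769856 -0.39273603  0.27459723]
 [-0.25157713 -0.11007893 -0.96155685]] [-624.24911789  -34.61532837  390.55125277]
0.15 [[ 9.13218585e-01  4.07469641e-01 -5.55049994e-04]
 [ 4.07470012e-01 -9.13217973e-01  1.05997222e-03]
 [-7.49751306e-05 -1.19415256e-03 -9.99999284e-01]]
```

View pics/a_scene.png

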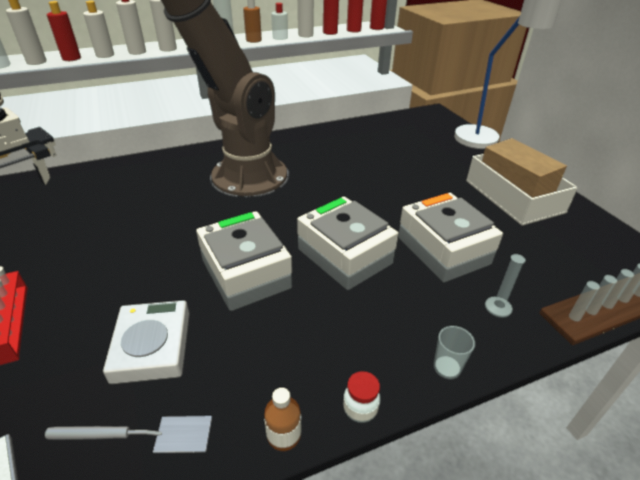

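View pics/a_top.png

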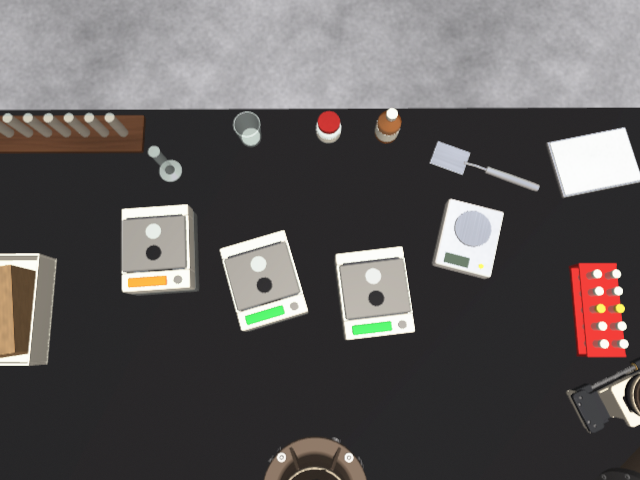

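The amber unit is leftmost in the top view (lamp about (147,282), spot about (153,252)). In the scene view it is rightmost (lamp about (437,200), spot about (449,209)). I'll measure both in each view.

```bash
cat > h.py <<'E'
from cell import *
import cv2, numpy as np
def ray(f,u,v):
    fl=240/np.tan(np.radians(f["fovy"])/2); R=np.array(f["R"]);t=np.array(f["t"])
    return -R.T@t, R.T@np.array([(u-f["cx"])/fl,(v-f["cy"])/fl,1])
def plane(f,u,v,z):
    o,d=ray(f,u,v); return o+d*(z-o[2])/d[2]
def tri(rs):
    A=0;b=0
    for o,d in rs:
        d=d/np.linalg.norm(d);P=np.eye(3)-np.outer(d,d);A=A+P;b=b+P@o
    return np.linalg.solve(A,b)
def blobs(m,lo,hi):
    n,l,s,c=cv2.connectedComponentsWithStats(m.astype(np.uint8))
    return [(c[i],s[i]) for i in range(1,n) if lo<s[i][4]<hi]
def find(f,box):
    x0,y0,x1,y1=box; im=f["color"][y0:y1,x0:x1]; h=cv2.cvtColor(im,cv2.COLOR_RGB2HSV)
    o=np.array([x0,y0])
    lamp=blobs((h[...,0]>5)&(h[...,0]<25)&(h[...,1]>150)&(h[...,2]>150),40,2000)
    spot=blobs(h[...,2]<60,30,450)
    return [(c+o,s[2:]) for c,s in lamp],[(c+o,s[2:]) for c,s in spot]
E
python3 - <<'E'
from h import *
b={"top":(124,208,190,290),"scene":(405,185,495,240)}
R={}
for n in b:
    f=grab_frame(n); l,s=find(f,b[n]); print(n,l,s)
    for k,q,z in(("lamp",l,113),("spot",s,119)):
        for c,st in q:
            print(k,plane(f,*c,z))
            R.setdefault(k,[]).append(ray(f,*c))
for k in R: print(k,len(R[k]),tri(R[k]))
E
```

```text
top [(array([146.64761905, 281.16190476]), array([ 38,  11, 315], dtype=int32))] [(array([152.81333333, 252.19333333]), array([ 14,  14, 150], dtype=int32))]
lamp [477.51747663 387.49559831 113.        ]
spot [544.20082707 375.09180307 119.        ]
scene [(array([436.18823529, 199.26470588]), array([ 30,  13, 170], dtype=int32))] [(array([448.20967742, 211.29032258]), array([12,  7, 62], dtype=int32))]
lamp [481.63763439 385.16547858 113.        ]
spot [545.73139394 376.59171494 119.        ]
lamp 2 [477.83949637 388.47709974 109.79396176]
spot 2 [544.8222603  376.21065348 118.27261127]
```

Both views agree: the spot is at (545, 376), triangulated z is 118 (119 expected), and the reach is about 660 mm. The lamp is 67 mm in front of it. Next I press once and release.

```bash
python3 - <<'E'
from h import *
Rm=np.array([[1,0,0],[0,-1,0],[0,0,-1.]])
set_gripper(0)
p=get_eef_pos(); move_l([p[0],p[1],270],velocity=200)
for M in (Rm,Rm@np.diag([-1,-1,1])):
    try: move_ptp([545,376,260],M); break
    except IKError as e: print(e)
print(get_time_s(),get_eef_pos(),get_force())
move_l([545,376,135],velocity=150)
print(get_force())
hit=move_l([545,376,108],velocity=30,threshold=12)
print(hit,get_eef_pos(),get_force(),get_time_s())
f=grab_frame("top");cv2.imwrite("pics/b_top.png",f["color"][:,:,::-1])
move_l([545,376,260],velocity=150)
sleep(0.8)
print(get_time_s(),get_force())
for n in("top","scene","wrist"):
    f=grab_frame(n);cv2.imwrite(f"pics/c_{n}.png",f["color"][:,:,::-1])
E
```

```text
5.6417 [545.56771752 375.28727967 259.87495584] [ 0.09440024 -0.8054306  -0.22932184]
[0.84727035 0.32926942 0.15560822]
False [545.04438122 376.18303579 108.213603  ] [ 0.37152657 -0.34163926  0.66362993] 7.675
9.6917 [0.51248142 0.23858196 0.46535381]
```

View pics/b_top.png

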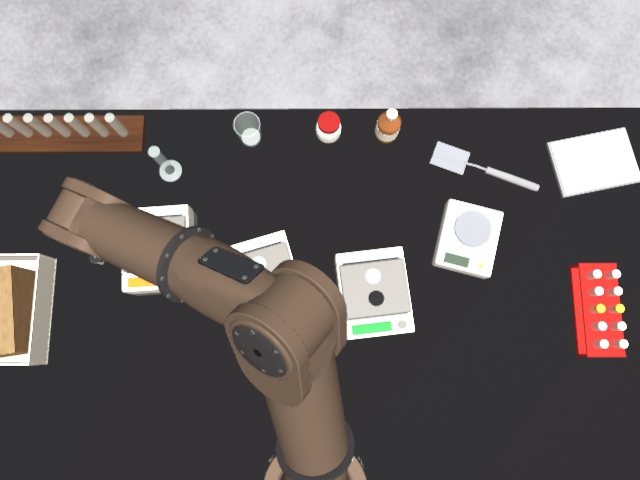

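View pics/c_scene.png

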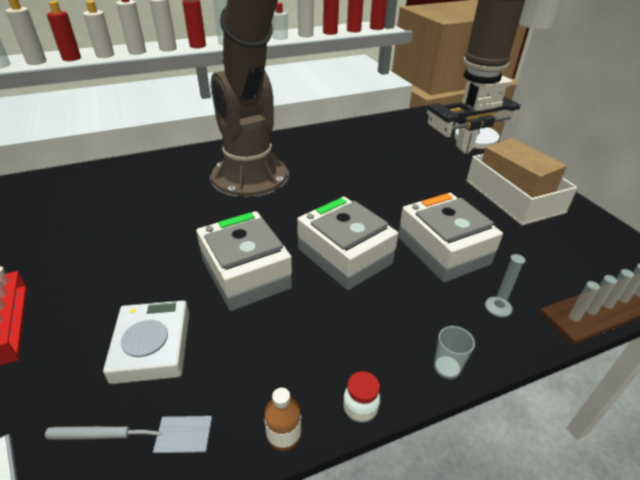

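View pics/c_wrist.png

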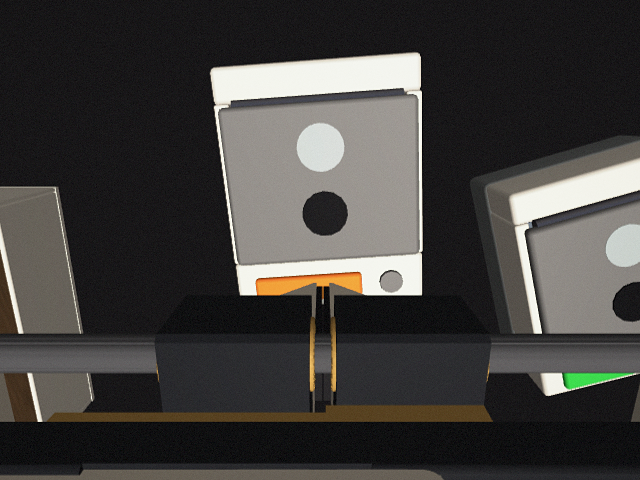

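The press met nothing and the lid is still shut. In the scene view the tip (about (470,150)) doesn't look to be over the spot, so I'll compare the reported TCP with the images.

```bash
python3 - <<'E'
from h import *
print(get_eef_pos(),get_joint_pos(),get_time_s())
X=np.array([545,376,260.]);S=np.array([545,376,119.])
for n in("scene","top","wrist"):
    f=grab_frame(n); fl=240/np.tan(np.radians(f["fovy"])/2)
    for P in(X,S):
        c=f["R"]@P+f["t"]; print(n,fl*c[:2]/c[2]+[f["cx"],f["cy"]])
    if n=="wrist":
        print(-f["R"].T@f["t"],f["R"])
        for u,v,z in((325,213,119),(309,285,113),(320,147,119)): print(plane(f,u,v,z))
    if n=="scene":
        cv2.imwrite("pics/d.png",cv2.resize(f["color"][60:260,380:600,::-1],None,fx=3,fy=3))
f=cv2.imread("pics/b_top.png")
cv2.imwrite("pics/e.png",cv2.resize(f[170:310,20:220],None,fx=4,fy=4))
E
```

```text
[545.00554997 376.01992312 260.02599125] [-0.16879044  0.61125144 -0.90313369  1.328047    0.47312668  1.42213032
 -2.61957955] 9.8417
scene [460.22266586 161.88354219]
scene [447.84465444 211.18238343]
top [132.3047946  241.24731726]
top [152.44196527 251.85335178]
wrist [322.23433653 283.1735366 ]
wrist [322.43613343 216.10844948]
[619.29364454 375.81187096 445.16583962] [[ 3.85878453e-04 -9.99999652e-01 -7.39421456e-04]
 [-9.61510313e-01 -5.74195848e-04  2.74768246e-01]
 [-2.74768575e-01  6.04934210e-04 -9.61510200e-01]]
[547.50149446 373.98721474 119.        ]
[484.36775022 387.26499121 113.        ]
[598.26290512 377.85504219 119.        ]
```

View pics/d.png

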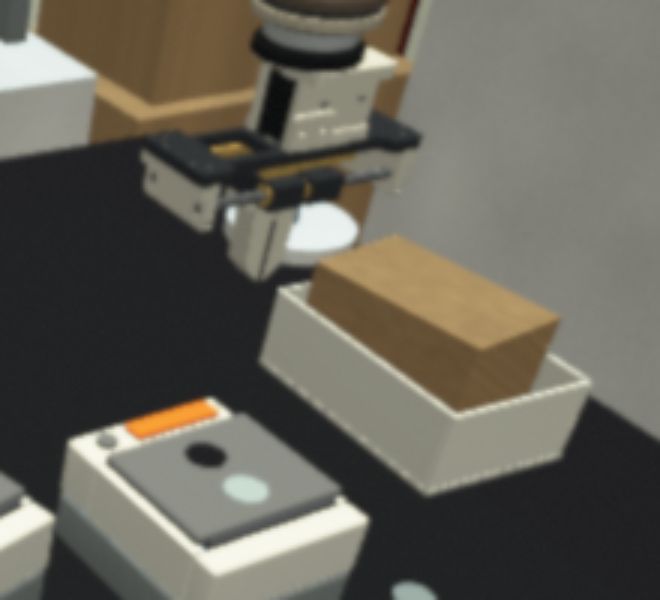

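View pics/e.png

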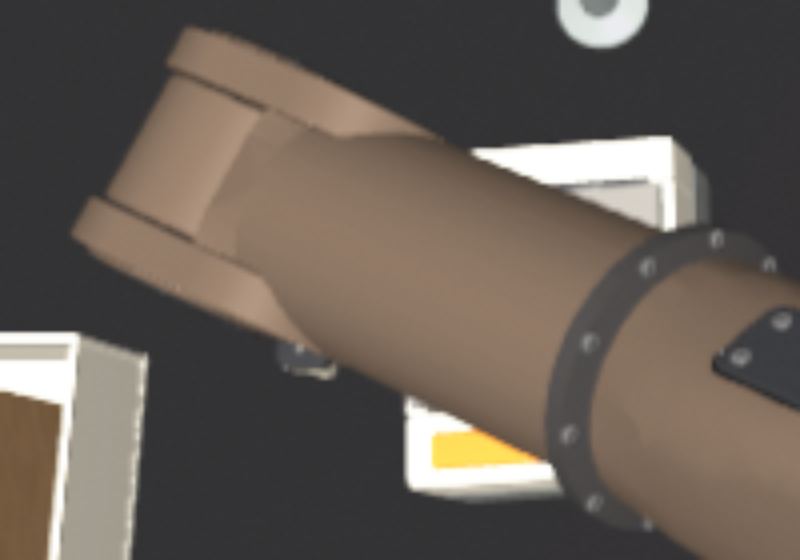

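The tip appears at scene (466,153), but the reported TCP projects to (460,162). The real tip therefore seems to be higher than reported. I'll go low and triangulate it.

```bash
python3 - <<'E'
from h import *
move_l([545,376,125],velocity=150)
print(get_eef_pos(),get_opening(),get_force(),get_time_s())
f=grab_frame("scene"); fl=240/np.tan(np.radians(f["fovy"])/2)
c=f["R"]@np.array([545,376,125.])+f["t"]; print(fl*c[:2]/c[2]+[f["cx"],f["cy"]])
cv2.imwrite("pics/f.png",cv2.resize(f["color"][100:260,380:560,::-1],None,fx=4,fy=3.75))
g=grab_frame("wrist");cv2.imwrite("pics/g.png",g["color"][:,:,::-1])
E
```

```text
[545.32278924 376.63351959 126.04834623] 0.42108962496228053 [ 0.34558405 -0.66678406 -0.44590919] 11.0417
[448.33055483 209.24715123]
```

View pics/f.png

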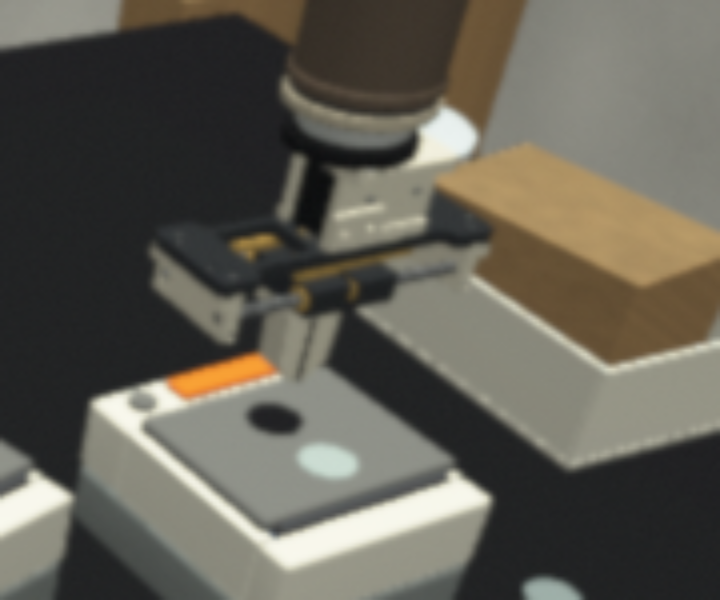

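View pics/g.png

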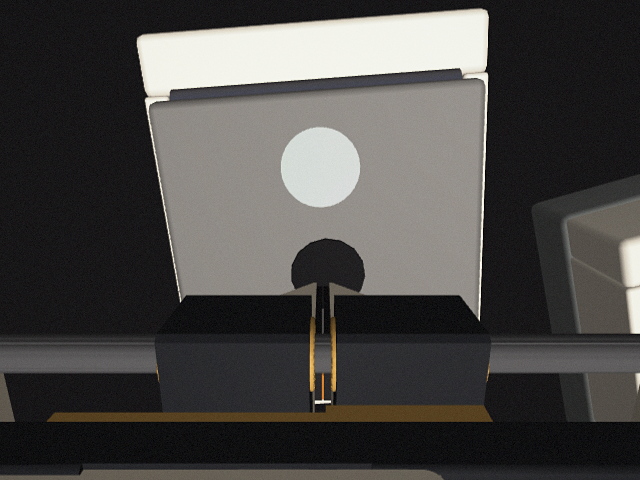

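```bash
python3 - <<'E'
from h import *
f=grab_frame("scene");g=grab_frame("wrist")
r=ray(f,454.2,201.3); print("cam",r[0])
for y in(366,376,386):
    o,d=r; print(o+d*(y-o[1])/d[1])
for z in(125,135,145,155): print(plane(f,454.2,201.3,z))
w=ray(g,322.5,285); 
for z in(125,135,145,155): print("w",plane(g,322.5,285,z))
print("tri",tri([r,w]))
cv2.imwrite("pics/g2.png",cv2.resize(g["color"][230:430,230:420,::-1],None,fx=3,fy=3))
E
```

```text
cam [1260.55475737 -288.1673562   770.11425398]
[568.69447909 366.         166.81182235]
[558.11828217 376.         157.58937452]
[547.54208524 386.         148.36692669]
[520.74516291 411.33701151 125.        ]
[532.2130477  400.49390328 135.        ]
[543.6809325  389.65079505 145.        ]
[555.1488173  378.80768682 155.        ]
w [544.03869365 376.37018624 125.        ]
w [548.08579401 376.35593746 135.        ]
w [552.13289438 376.34168867 145.        ]
w [556.17999474 376.32743989 155.        ]
tri [557.27379774 376.4646057  157.11416283]
```

View pics/g2.png

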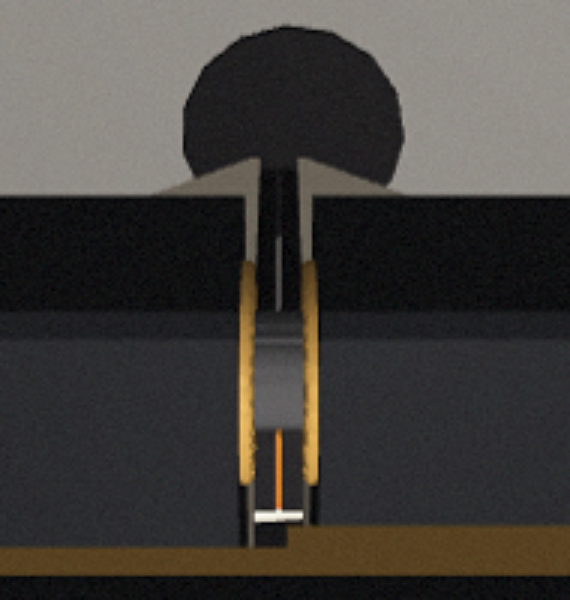

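Triangulating the visible finger corner gives about (557, 376, 157), while the reported TCP z is 126. The finger ends really are about 30 mm behind the reported TCP, and x/y fit (the corner is half a finger width ahead). The wrist view also shows the spot about 3 mm to the right. Contact should come at a commanded z of about 90, so I'll descend further with a force guard.

```bash
python3 - <<'E'
from h import *
x,y=546,375
move_l([x,y,110],velocity=100)
hit=move_l([x,y,78],velocity=30,threshold=12)
print(hit,get_eef_pos(),get_force(),get_time_s())
for n in("scene",):
    f=grab_frame(n);cv2.imwrite("pics/i.png",cv2.resize(f["color"][100:260,380:560,::-1],None,fx=4,fy=3.75))
if hit:
    move_l([x,y,230],velocity=150)
    sleep(.7)
    f=grab_frame("scene");cv2.imwrite("pics/j.png",f["color"][:,:,::-1])
    print(get_time_s(),get_force())
E
```

```text
True [545.45143436 375.02959048  87.59604119] [-1.38423271 -0.81028374  8.1033128 ] 12.3
14.2083 [-0.09130226 -0.18508003  0.6155124 ]
```

View pics/i.png

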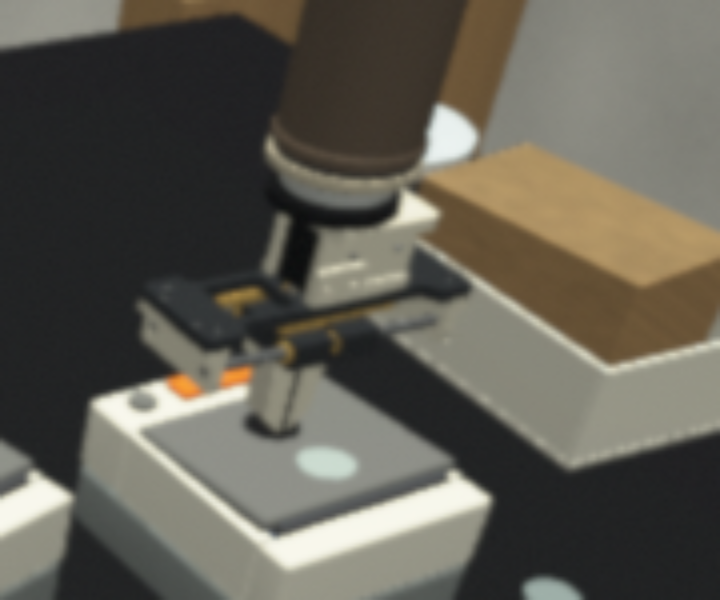

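```bash
ls pics
```

```text
a_scene.png
a_top.png
a_wrist.png
b_top.png
c_scene.png
c_top.png
c_wrist.png
d.png
e.png
f.png
g.png
g2.png
i.png
j.png
```

The tip stood squarely on the spot (about (275,425) in the crop) and the guard stopped the move. Next, the picture taken after letting go.

View pics/j.png

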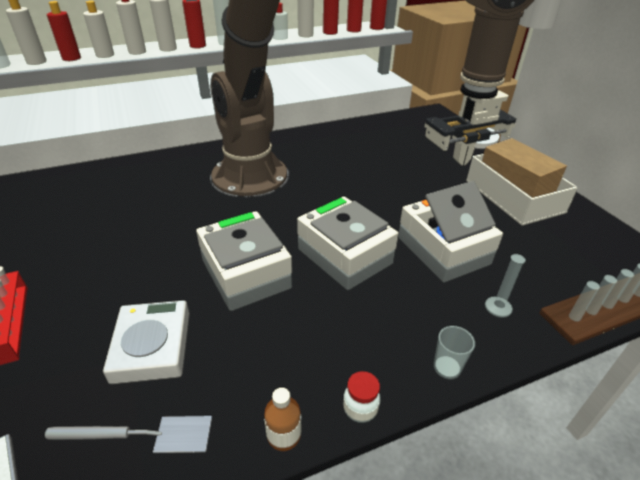

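The lid is open. I'll check the open angle, then press it shut.

```bash
python3 - <<'E'
from h import *
f=grab_frame("scene"); _,s=find(f,(430,180,480,215)); print(s)
fl=240/np.tan(np.radians(f["fovy"])/2)
for th in(.4,.5,.6):
  a=np.array([630-85*np.cos(th)-14*np.sin(th),375.5,105+85*np.sin(th)+14*np.cos(th)])
  c=f["R"]@a+f["t"]; print(th,fl*c[:2]/c[2]+[f["cx"],f["cy"]])
x,y=546,375
move_l([x,y,190],velocity=150)
h1=move_l([x,y,100],velocity=60,threshold=30)
print(h1,get_eef_pos(),get_force(),get_time_s())
if not h1:
    h2=move_l([x,y,78],velocity=30,threshold=14)
    print(h2,get_eef_pos(),get_force())
    sleep(.2)
    f=grab_frame("scene");cv2.imwrite("pics/k.png",cv2.resize(f["color"][100:260,380:560,::-1],None,fx=4,fy=3.75))
    if h2:
        move_l([x,y,230],velocity=150); sleep(.7)
        f=grab_frame("scene");cv2.imwrite("pics/l.png",f["color"][:,:,::-1])
        f=grab_frame("wrist");cv2.imwrite("pics/m.png",f["color"][:,:,::-1])
print(get_time_s(),get_force())
E
```

```text
[(array([443.24528302, 183.80377358]), array([ 36,  12, 265], dtype=int32)), (array([457.74038462, 200.83653846]), array([ 12,  12, 104], dtype=int32))]
0.4 [450.60756789 201.01476414]
0.5 [451.78642603 199.17286637]
0.6 [453.13049861 197.66281221]
False [546.22474138 375.00878426 100.3372982 ] [-1.2837644  -0.80796987  2.87973264] 16.325
True [545.52118659 375.32084844  87.5727649 ] [-1.74404438 -2.9732751   8.42359004]
18.9917 [ 0.35676185 -0.3741276   0.55840068]
```

```bash
ls pics
```

```text
a_scene.png
a_top.png
a_wrist.png
b_top.png
c_scene.png
c_top.png
c_wrist.png
d.png
e.png
f.png
g.png
g2.png
i.png
j.png
k.png
l.png
m.png
```

View pics/l.png

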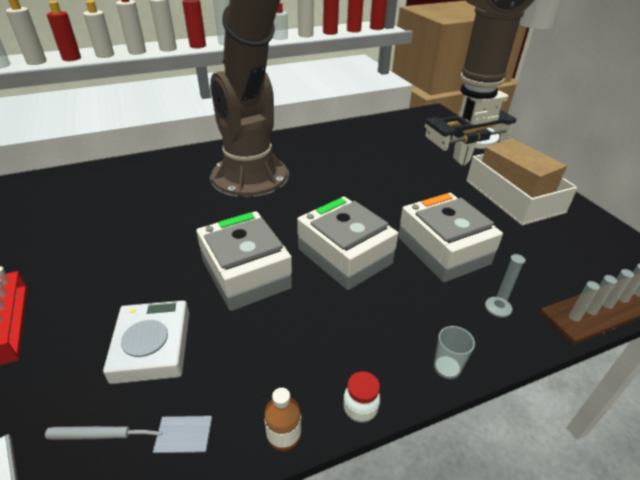

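View pics/m.png

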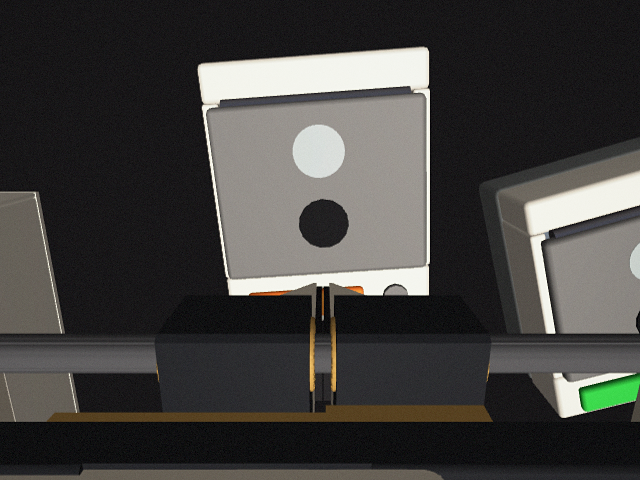

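The lid is shut again and all three lids look flat. My open-angle prediction used the wrong sign for the tilt of the lid normal, so I'll redo that check and then hand in.

```bash
python3 - <<'E'
from h import *
f=grab_frame("scene"); fl=240/np.tan(np.radians(f["fovy"])/2)
for th in(.4,.5,.6):
  r=85*(1-np.cos(th))+14*np.sin(th)
  a=np.array([545+r,375.5+.07*r,105+85*np.sin(th)+14*np.cos(th)])
  c=f["R"]@a+f["t"]; print(th,fl*c[:2]/c[2]+[f["cx"],f["cy"]])
print(find(f,(430,195,470,225))[1],"meas open 457.7,200.8; shut was 448.2,211.3", get_time_s())
close_job()
E
```

```text
0.4 [453.51520496 203.27978411]
0.5 [455.453083   201.95376778]
0.6 [457.55641297 200.93233931]
[(array([464.72222222, 197.07407407]), array([14,  8, 54], dtype=int32)), (array([448.0952381, 211.3015873]), array([12,  7, 63], dtype=int32))] meas open 457.7,200.8; shut was 448.2,211.3 19.0417
the job is handed in; nothing more can be done
```

I opened the amber-lamp centrifuge's lid and latched it shut again, then handed the job in at about 19 s of the 37 s allowed.

- **Failed first try:** my first press touched nothing. The images showed the closed finger ends about 30 mm short of the reported tool point, which disagrees with the tool description. I pressed lower, with a force guard.
- **Opened:** after the first real press and release, the spot was seen at pixel (457.7, 200.8). The prediction for 0.60 rad, fully open, is (457.6, 200.9). An earlier version of this check disagreed because I had a sign wrong.
- **Shut again:** after the second press, the spot was back at (448.1, 211.3), within 0.1 px of where it started, and stayed there after release.
- **Final state:** in the last pictures both green-lamp lids look shut. The arm was clear, with its tip about 140 mm above the lid and the force reading back near zero.

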